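# Open the pin canister's safety cap and hold it over the mouth

## Task

Open the brass canister of tumbler pins: take the wooden bar on its safety cap, push the cap all the way down, and while keeping it down turn it about 60 degrees anticlockwise (seen from above) until it is free. Then lift the cap straight off and finish still holding it, level and still, about 8 cm above the canister's open mouth; do not put it down or let go, and leave the other things on the desk where they are.

Things in the scene. Friction and masses are not known exactly. Their poses are not given: they have to be found in the camera images.
- cap_grip (a point): Point on the rosewood bar grip of the brass safety cap, on the cap's axis, at the height to grip. The bar is 50 mm long along this frame's x axis, 16 mm thick along y, 36 mm tall: its top is 14 mm above this point, the flat round top of the cap (63 mm diameter) 22 mm below it. Pinch the bar across its thickness from above. z is the cap's axis, upward.
- cap: Loose brass safety cap (about 220 g), 63 mm diameter, 27 mm tall plus the bar; origin at the centre of its underside, 49 mm below cap_grip, same axes. Locked, its x axis matches the canister's and the red marks meet. Pushed fully down and kept down, it turns anticlockwise from above only, and is free to lift between 1.0 and 1.2 rad of turn; firm stop near 1.3 rad.
- canister: Brass canister of tumbler pins, 72 mm diameter, in a grey clamping ring (94 mm diameter) bolted to the desk: it cannot move or turn. Origin at the centre of the ring's underside on the desk, z up. The mouth is 111 mm above the origin; the locked cap's underside is 99 mm and cap_grip 148 mm above it.
- mouth (a point): Centre of the canister's open mouth (28 mm inside diameter, neck 34 mm outside), hidden by the cap at the start, 111 mm above the desk.
- collar (a joint): Travel in m of the black sprung collar that pushes the cap up (about 4 N at rest, 8 N fully down): 0 with the cap locked at rest, grows as the cap is pushed straight down, firm stop at about 0.011; a catch blocks turning unless the cap is at least 0.009 down. -0.0025 once the cap is off.
- trunk_lock: Bystander, to be left alone: bronze trunk lock, 75 x 75 x 34 mm. Origin at the centre of its underside.
- hasp_a: Bystander, to be left alone: chrome hasp, 115 x 34 mm, 23 mm high. Origin at the centre of its underside.
- hasp_b: Bystander, to be left alone: second chrome hasp, the same. Origin at the centre of its underside.
- handle_block: Bystander, to be left alone: rosewood handle block, 100 x 32 x 30 mm. Origin at the centre of its underside.
Mind the look-alikes: they are no part of the job. Leave any purple look-alike of the canister alone.

How it is judged:
On the way, in this order (a step that is already met when the one before it is completed fails the run):
1. the cap is pushed down (8 mm or more) while still unturned (value of joint collar above 0.008 m and angle between the x axis of cap and the x axis of canister, either way round below 0.2 rad), for 0.1 s.
2. kept down (6 mm or more), the cap is turned past its catch (0.5 rad) (value of joint collar above 0.006 m and angle between the x axis of cap and the x axis of canister, either way round above 0.5 rad and z of cap in the frame of canister below 0.1 m), for 0.1 s.
At the end, for the whole second after the job is handed in: The cap is off, held in the gripper (finger force over 1 N, nothing else carrying it), its underside 40 to 140 mm above the mouth and within 30 mm of its centre sideways, level within 0.2 rad, and still (under 20 mm/s) (z of cap in the frame of mouth between 0.04 and 0.14 m and horizontal distance between cap and mouth below 0.03 m and angle between cap's own z axis and vertical below 0.2 rad and linear speed of cap below 0.02 m/s and contact force between the fingers and cap above 1 N and contact force between cap and canister below 0.05 N); the arm keeps its last pose, push and grip.
It fails at once if the trunk lock is pushed away (over 20 mm) (distance of trunk_lock from where it was at the start of the episode above 0.02 m).
It fails at once if the hasp a is pushed away (over 20 mm) (distance of hasp_a from where it was at the start of the episode above 0.02 m).
It fails at once if the hasp b is pushed away (over 20 mm) (distance of hasp_b from where it was at the start of the episode above 0.02 m).
It fails at once if the handle block is pushed away (over 20 mm) (distance of handle_block from where it was at the start of the episode above 0.02 m).
It also fails if it takes over 32 s, if anything falls off the work surface, if the arm or the gripper's body presses on something with over 40 N, if the wrist force passes 120 N, or if a joint passes its speed limit or range.

## Robot

A 6-joint arm with a two-finger parallel gripper is mounted at the origin on the work surface. World frame = base frame: x ahead of the robot, y to its left, z up, the work surface at z = 0. Lengths are in m, angles in rad, forces in N, time in s.
With the tool pointing down it reaches from about 0.375 to 0.9 m from the base axis. Payload 3.1 kg.
Tool frame: the origin (TCP) lies midway between the tips of the shut fingers; the grasp point (between the pads) lies grip_point_offset behind it (grip_point_offset is the distance from the TCP to the grasp point, in m); y points along the fingers, z is the direction in which the jaws open and shut, and the axes are right-handed (so a half turn about y gives the same grasp; the last joint's range is limited). The gripper opens to 87 mm and grips with 3 to 60 N. Pads are 19 mm wide; open, the fingers measure 117 mm over their backs; the gripper's body (75 mm by 190 mm) begins 51 mm behind the grasp point.
Start: joints at [1.171, 0.527, 1.433, -0, 1.181, -0.178], TCP at [0.137, 0.61, 0.223] pointing down, gripper open.
Joint ranges: [-3.08, 3.08], [-0.75, 2.2], [0.22, 2.44], [-1.43, 4.57], [0, 2.65], [-2.85, 2.85]. Speed limits (rad/s): [2.79, 2.79, 3.14, 3.14, 3.14, 3.14].

## Interface

Orientations are given as a unit quaternion [x, y, z, w].
In Python, from rig import * gives the robot as it stands.
- The arm moves only by the tool jog_arm, never from a script. Its argument "increments" is a list that holds one entry, the list of rows, each a list of 7 numbers: the turn, a rotation vector about the world's x, y, z in degrees, then the shift along the world's x, y, z in m, then the closure, from -1 (fully open) to 1 (shut), so that 0 is half open. In form: [[[rx, ry, rz, x, y, z, jaw], ...]]. A call has 1 to 8 rows; each row is the pose to reach, as a shift and turn from the pose measured when the call began; what a row does not reach only later rows make up. A row lasts 1/10 s, in which the tool goes at most 50 mm and 8.59 degrees, less where a joint would pass 70% of its speed; a pose out of reach is approached as far as the arm can. A call with a gripper value outside its range is refused whole. The fingers move at their own pace and stop on an object; "squeeze" is the grip in N (left out, the last holds). Time passes only in rows, so rows that repeat a pose let the fingers close. It gives the time, the measured TCP pose, the force and the opening at its end, in the units of the state.
- get_obs(): the state, without advancing time (a new reading comes with each control period).
- camera(name): name is "side" or "top"; returns the picture (384x512x3 uint8, red, green, blue); there is no depth.
- camera_info(name): a dict with "K" (3x3 intrinsics, pixels), "R" (3x3) and "t" (3): a world point X has camera coordinates R X + t. Camera axes: x right, y down, z forward; pixel columns grow to the right and rows downward; lengths in m; the calibration is good to about 2 mm. A picture is of the moment at which its call begins. camera_info takes no time and is no camera call.
- hand_in(): hands the job in, once; it reports no verdict.
The state is a dict: "time": time; "q": joint angles; "joint_velocities": joint speeds; "joint_torque": joint torques, N m; "position": TCP position; "tool_rot": TCP orientation; "ft_force": force on the tool from outside, world axes, zero at the start; "moment": the same for the moment, N m; "grip_width": finger opening in m.
Only numpy, scipy, OpenCV 4.12 (cv2) and the standard library are available. Lean on these libraries where they do the work, as an engineer would, in place of code of your own. Each camera call takes 0.05 s, during which the arm holds its last target.

## Working session

There is one attempt and no reset: what is moved stays moved. The work goes in short steps, Python scripts to look and compute and a tool call to move; the robot and the scene stay as the last step left them, time stands still between calls to the robot, and variables do not carry over. Pictures are saved under pics/ and viewed, and the job is handed in when it is done.

Besides the shell and the picture viewer there is one more tool, called after "Request:" in YAML: its name, and indented under it one key for each argument. jog_arm: Moves the arm, as the interface text tells. Its arguments: {"type":"object","properties":{"increments":{"type":"array","items":{"type":"array","items":{"type":"array","items":{"type":"number"}}}},"squeeze":{"type":"number"}},"required":["increments"]}

```bash
mkdir -p pics
python3 - <<'E'
from rig import *
import cv2
o=get_obs(); print({k:o[k] for k in ('time','position','tool_rot','grip_width','ft_force')})
try: print(grip_point_offset)
except Exception as e: print(e)
for n in ('side','top'):
    im=camera(n); cv2.imwrite(f'pics/{n}0.png',im[:,:,::-1])
    c=camera_info(n); print(n,c)
E
ls
```

```text
{'time': 0.0, 'position': array([0.13658184, 0.60914909, 0.22159747]), 'tool_rot': array([ 0.70351297, -0.07810204,  0.07770524, -0.70209078]), 'grip_width': 0.0872271358780327, 'ft_force': array([-0.3875159 , -0.42428191, -0.86044958])}
0.0187
side {'K': array([[404.24760981,   0.        , 256.62068302],
       [  0.        , 404.24760981, 186.72236904],
       [  0.        ,   0.        ,   1.        ]]), 'R': array([[ 0.7386218 , -0.67398962, -0.01326011],
       [-0.42770453, -0.45333368, -0.78202136],
       [ 0.52106302,  0.58328943, -0.62311056]]), 't': array([-0.35441405,  0.31244302,  0.77372274])}
top {'K': array([[390.19738795,   0.        , 253.62121492],
       [  0.        , 390.19738795, 195.58500521],
       [  0.        ,   0.        ,   1.        ]]), 'R': array([[ 0.02324237, -0.99968274,  0.00970595],
       [-0.99015134, -0.02435931, -0.13786571],
       [ 0.13805841, -0.00640604, -0.99040337]]), 't': array([-0.02425116,  0.50189834,  1.22666669])}
pics
```

View pics/side0.png

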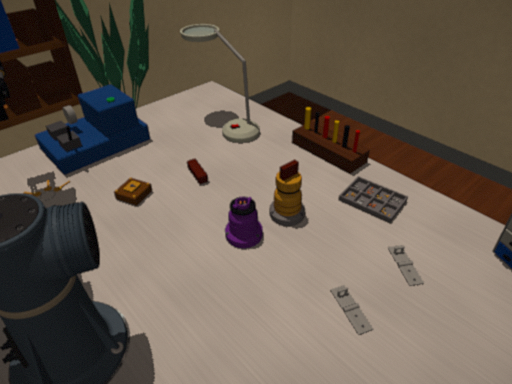

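View pics/top0.png

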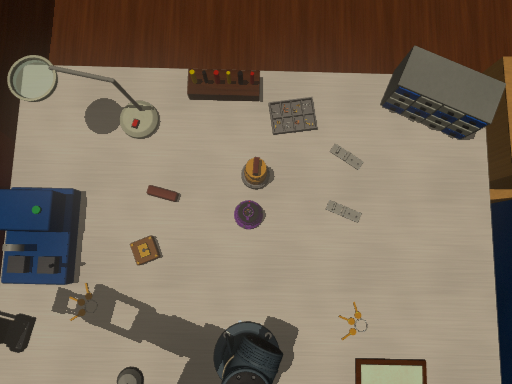

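Two candidates. The purple open-top look-alike is at side (243,220) / top (249,214). The brass one with a rosewood bar and grey ring is at side (288,192) / top (256,170), and it fits the description. Next I'll confirm with crops and masks.

Run:
```python
import cv2,numpy as np
s=cv2.imread('pics/side0.png')[150:235,250:330]; t=cv2.imread('pics/top0.png')[145:200,225:290]
a=cv2.resize(s,(400,425),interpolation=cv2.INTER_CUBIC);b=cv2.resize(t,(390,330),interpolation=cv2.INTER_CUBIC)
o=np.zeros((425,800,3),np.uint8);o[:,:400]=a;o[:330,405:795]=b
cv2.imwrite('pics/crop0.png',o)
for n,(y0,y1,x0,x1) in dict(side=(150,235,250,330),top=(145,200,225,290)).items():
    im=cv2.imread(f'pics/{n}0.png'); h=cv2.cvtColor(im,cv2.COLOR_BGR2HSV)
    print(n)
    for y in range(*((158,184,2) if n=='side' else (152,186,2))):
        print(y,' '.join('%d,%d,%d'%tuple(h[y,x]) for x in range(*((276,302,3) if n=='side' else (240,274,3)))))
```

```text
side
158 15,50,170 14,48,170 15,48,170 15,48,170 15,47,169 15,46,173 12,49,167 15,47,172 15,47,169
160 15,47,169 15,47,170 15,48,170 14,48,170 14,47,174 12,64,143 6,144,87 13,56,145 15,47,170
162 14,50,170 14,48,169 14,46,173 14,48,169 10,77,123 4,199,77 5,248,75 5,159,64 14,48,171
164 14,48,169 15,46,173 13,50,162 7,99,103 5,218,76 4,224,74 5,208,54 1,149,36 15,46,168
166 15,47,170 14,54,150 5,147,85 3,221,76 4,208,71 7,255,41 4,216,33 3,127,44 15,47,170
168 15,48,169 12,56,123 4,222,62 4,234,62 4,255,34 1,238,30 6,222,31 6,112,48 14,48,170
170 15,46,172 13,74,121 2,246,29 0,195,34 1,239,32 1,177,36 2,224,33 9,92,58 14,47,169
172 14,57,170 16,177,115 0,255,24 6,175,35 177,201,33 1,160,35 179,203,34 14,185,58 15,64,171
174 15,116,163 18,247,101 10,221,30 2,201,33 0,188,34 4,255,30 13,231,42 18,212,65 15,121,131
176 17,161,158 18,227,101 0,189,31 4,215,32 0,214,31 15,239,48 19,222,69 19,220,88 18,214,157
178 17,181,114 18,230,133 0,228,28 5,231,32 13,235,51 19,237,72 19,233,136 19,227,164 18,232,156
180 17,163,78 19,223,157 18,223,103 17,222,61 19,231,75 18,224,142 19,231,170 19,228,1
[... 1528 characters left out ...]
7,180,163 16,159,120 14,81,60 17,129,89 18,180,163 16,126,85 17,57,71 17,54,89 19,54,89
176 19,53,168 17,49,109 17,160,126 17,147,106 18,182,172 18,179,165 18,181,166 17,148,105 17,118,82 19,59,69 19,59,91 19,53,91
178 19,53,167 17,47,104 15,119,90 17,170,141 16,118,78 17,145,102 16,118,80 17,133,88 16,112,75 16,55,69 18,57,89 19,54,90
180 19,52,167 18,49,104 16,75,95 17,145,100 17,162,123 17,167,134 17,126,83 16,124,84 16,75,71 17,53,68 20,56,91 19,53,150
182 19,53,168 18,54,114 17,49,109 16,120,89 16,124,84 17,121,82 17,116,79 16,102,70 16,55,70 18,55,69 18,56,91 18,54,164
184 18,54,169 18,54,169 17,48,102 18,46,112 16,62,99 15,110,81 16,80,70 16,49,88 18,52,98 17,57,90 17,56,164 18,54,164
```

View pics/crop0.png

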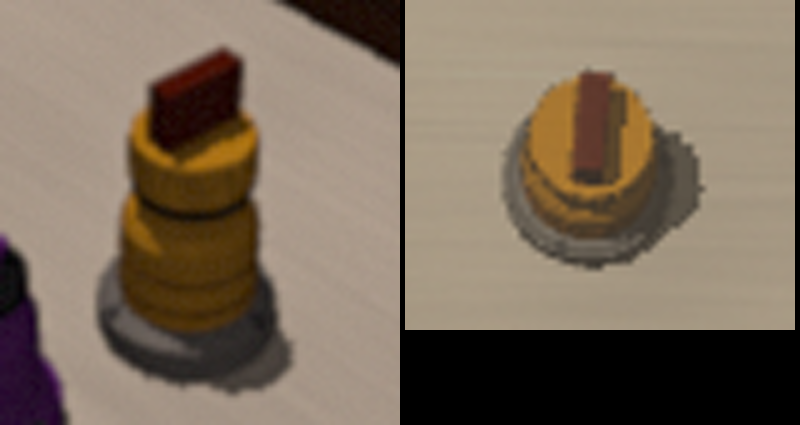

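The crop confirms it: a brass canister in a grey ring, with a rosewood bar on its cap. Now I'll measure the bar top from both views.

```bash
cat > h.py <<'E'
import cv2,numpy as np
from rig import *
def ray(n,uv):
    c=camera_info(n);R=np.array(c['R']);t=np.array(c['t'])
    d=R.T@np.linalg.solve(c['K'],[uv[0],uv[1],1.]);return -R.T@t,d/np.linalg.norm(d)
def onz(n,uv,z):
    o,d=ray(n,uv);return o+d*(z-o[2])/d[2]
def tri(a,b):
    (o1,d1),(o2,d2)=ray('side',a),ray('top',b)
    s=np.linalg.lstsq(np.c_[d1,-d2],o2-o1,rcond=None)[0]
    p,q=o1+d1*s[0],o2+d2*s[1];return (p+q)/2,np.linalg.norm(p-q)
def mask(n,f,lo,hi,box):
    h=cv2.cvtColor(cv2.imread(f),cv2.COLOR_BGR2HSV);m=cv2.inRange(h,lo,hi)
    k=np.zeros_like(m);x0,y0,x1,y1=box;k[y0:y1,x0:x1]=255;m&=k
    c=max(cv2.findContours(m,0,1)[0],key=cv2.contourArea);o=np.zeros_like(m);cv2.drawContours(o,[c],-1,255,-1);return o&m,c
E
python3 - <<'E'
from h import *
mt,ct=mask('top','pics/top0.png',(0,90,85),(12,255,120),(240,148,275,180))
ms,cs=mask('side','pics/side0.png',(0,140,55),(8,255,120),(270,150,305,182))
C={}
for n,m in (('top',mt),('side',ms)):
    p=np.argwhere(m>0)[:,::-1].astype(np.float32); r=cv2.minAreaRect(p)
    C[n]=p.mean(0);print(n,len(p),p.mean(0),r)
    w=np.array([onz(n,q,.162)[:2] for q in p]); ev,V=np.linalg.eigh(np.cov(w.T)); a=V[:,1]
    print(' centre@.162',w.mean(0),'extent',[np.ptp(w@V[:,i]) for i in (1,0)],'yaw deg',np.degrees(np.arctan2(a[1],a[0]))%180)
print('tri',tri(C['side'],C['top']))
# ring ellipse on desk & cap brass top
for n,b in (('top',(235,150,275,190)),('side',(265,165,310,225))):
    m,c=mask(n,f'pics/{n}0.png',(14,100,60),(24,255,255),b)
    x,y,w,h=cv2.boundingRect(c); print(n,'brass bbox',x,y,w,h,cv2.minEnclosingCircle(c))
E
```

```text
top 77 [255.5974  164.44156] ((255.63526916503906, 164.51231384277344), (4.61732292175293, 15.391075134277344), 5.19442892074585)
 centre@.162 [ 0.57710537 -0.01507645] extent [np.float64(0.04619415100213309), np.float64(0.013675310249608372)] yaw deg 175.92978289422456
side 57 [288.8772 164.3158] ((288.8999938964844, 164.30001831054688), (3.130495071411133, 16.546903610229492), 63.43495178222656)
 centre@.162 [ 0.57414683 -0.01401722] extent [np.float64(0.04495800518506832), np.float64(0.010869233681105258)] yaw deg 176.02246875294597
tri (array([ 0.57605225, -0.01414101,  0.16140088]), np.float64(0.0029430020498925013))
top brass bbox 244 158 23 27 ((255.0, 170.71153259277344), 13.326128959655762)
side brass bbox 274 171 28 45 ((287.3917236328125, 192.5571746826172), 23.133041381835938)
```

Both views agree:
- **Bar top:** the centre is at (0.576, -0.0145) and z is 0.161, against an expected 0.162.
- **Bar direction:** -4° in yaw, about 46 x 14 mm, which matches the sizes given.

Next, the tool orientation.

Run:
```python
from h import *
from scipy.spatial.transform import Rotation as R
o=get_obs();M=R.from_quat(o['tool_rot']).as_matrix();print(M.round(3),o['q'])
z=M[:,2];print('jaw yaw',np.degrees(np.arctan2(z[1],z[0])), o['position'],o['time'])
```

```text
[[ 0.976 -0.001  0.219]
 [-0.219 -0.002  0.976]
 [-0.    -1.    -0.002]] [ 1.17150456e+00  5.28376079e-01  1.43377922e+00  2.76876252e-06
  1.18141719e+00 -1.78490061e-01]
jaw yaw 77.34895361999392 [0.13658321 0.60920949 0.22166613] 0.1
```

Request:
jog_arm:
  increments:
    - [[0,0,1,0.027,-0.0385,0,-1],[0,0,2,0.054,-0.077,0,-1],[0,0,3,0.081,-0.1155,0,-1],[0,0,4,0.108,-0.154,0,-1],[0,0,5,0.135,-0.1925,0,-1],[0,0,6,0.162,-0.231,0,-1],[0,0,7,0.189,-0.2695,0,-1],[0,0,8,0.216,-0.308,0,-1]]
  squeeze: 60

```text
time: 0.9
position: [0.3532, 0.2995, 0.2215]
tool_rot: [0.707, -0.029, 0.028, -0.706]
ft_force: [0.4, 0.4, 0.5]
grip_width: 0.0867
```

Request:
jog_arm:
  increments:
    - [[0,0,0.5,0.026,-0.037,0,-1],[0,0,0.5,0.053,-0.075,0,-1],[0,0,0.5,0.081,-0.114,0,-1],[0,0,0.5,0.109,-0.153,0,-1],[0,0,0.5,0.137,-0.192,0,-1],[0,0,0.5,0.165,-0.231,0,-1],[0,0,0.5,0.193,-0.27,0,-1],[0,0,0.5,0.21,-0.295,0,-1]]

```text
time: 1.7
position: [0.5652, 0.0013, 0.2213]
tool_rot: [0.708, -0.026, 0.026, -0.706]
ft_force: [-0.0, 0.5, -0.3]
grip_width: 0.0869
```

```bash
cat > look.py <<'E'
from h import *
import sys
from scipy.spatial.transform import Rotation as R
k=sys.argv[1]
o=get_obs();M=R.from_quat(o['tool_rot']).as_matrix();z=M[:,2]
print('t',o['time'],'p',o['position'].round(4),'jaw',np.degrees(np.arctan2(z[1],z[0])).round(2),'y',M[:,1].round(3),'q',o['q'].round(3),'F',o['ft_force'].round(1),'M',o['moment'].round(2),'w',round(o['grip_width'],4))
if len(sys.argv)>2:
    s=camera('side')[120:240,230:340];t=camera('top')[130:210,210:300]
    a=cv2.resize(s,(440,480),interpolation=2);b=cv2.resize(t,(360,320),interpolation=2)
    O=np.zeros((480,800,3),np.uint8);O[:,:440]=a;O[:320,440:]=b;cv2.imwrite(f'pics/{k}.png',O[:,:,::-1])
E
python3 look.py x
```

```text
t 1.7 p [0.5652 0.0013 0.2213] jaw 85.77 y [ 0.    -0.003 -1.   ] q [-0.194  0.448  1.587 -0.003  1.106 -1.69 ] F [-0.   0.5 -0.3] M [0.04 0.03 0.03] w 0.0869
```

The shoulder offset would put joint 6 close to its range limit after the turn, so I'll flip the tool half a turn. The grasp stays the same.

Request:
jog_arm:
  increments:
    - [[0,0,-8,0.003,-0.005,0,-1],[0,0,-16,0.006,-0.01,0,-1],[0,0,-24,0.0108,-0.0158,0,-1],[0,0,-32,0.0108,-0.0158,0,-1],[0,0,-40,0.0108,-0.0158,0,-1],[0,0,-48,0.0108,-0.0158,0,-1],[0,0,-56,0.0108,-0.0158,0,-1],[0,0,-64,0.0108,-0.0158,0,-1]]

```text
time: 2.5
position: [0.5755, -0.0144, 0.2208]
tool_rot: [0.585, -0.399, 0.397, -0.583]
ft_force: [-0.1, -0.4, 0.5]
grip_width: 0.0871
```

Request:
jog_arm:
  increments:
    - [[0,0,-8,0,0,0,-1],[0,0,-16,0,0,0,-1],[0,0,-24,0,0,0,-1],[0,0,-32,0,0,0,-1],[0,0,-40,0,0,0,-1],[0,0,-48,0,0,0,-1],[0,0,-56,0,0,0,-1],[0,0,-64,0,0,0,-1]]

```text
time: 3.3
position: [0.5751, -0.0143, 0.2203]
tool_rot: [-0.283, 0.65, -0.647, 0.282]
ft_force: [0.2, 0.4, -0.1]
grip_width: 0.087
```

```bash
python3 look.py x
```

```text
t 3.3 p [ 0.5751 -0.0143  0.2203] jaw -42.89 y [-0.004  0.003 -1.   ] q [-0.22   0.465  1.559  0.002  1.122  0.528] F [ 0.2  0.4 -0.1] M [-0.16  0.01 -0.03] w 0.087
```

Request:
jog_arm:
  increments:
    - [[0,0,-8,0.001,0,0,-1],[0,0,-16,0.001,0,0,-1],[0,0,-24,0.001,0,0,-1],[0,0,-32,0.001,0,0,-1],[0,0,-40,0.001,0,0,-1],[0,0,-47,0.001,0,0,-1],[0,0,-51,0.001,0,0,-1],[0,0,-51,0.001,0,0,-1]]

```text
time: 4.1
position: [0.5758, -0.0142, 0.2198]
tool_rot: [0.023, 0.708, -0.705, -0.024]
ft_force: [0.2, -0.8, -0.1]
grip_width: 0.087
```

```bash
python3 look.py hover 1
```

```text
t 4.1 p [ 0.5758 -0.0142  0.2198] jaw -93.88 y [-0.001  0.005 -1.   ] q [-0.221  0.465  1.56   0.005  1.119  1.415] F [ 0.2 -0.8 -0.1] M [-0.01  0.16 -0.01] w 0.087
```

View pics/hover.png

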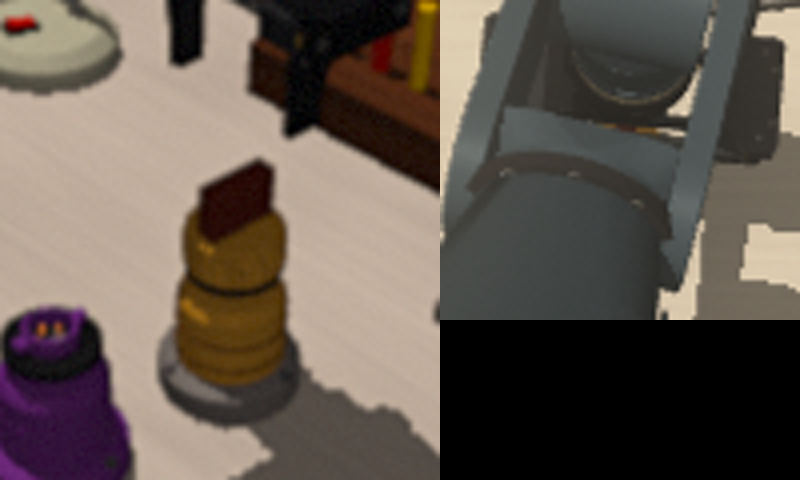

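Hover picture: the fingertips at crop (185,60) and (305,130) straddle the bar at (235,200), well above it. Descending.

Request:
jog_arm:
  increments:
    - [[0,0,0,0,0,-0.02,-1],[0,0,0,0,0,-0.04,-1],[0,0,0,0,0,-0.06,-1],[0,0,0,0,0,-0.075,-1],[0,0,0,0,0,-0.085,-1],[0,0,0,0,0,-0.09,-1],[0,0,0,0,0,-0.09,-1]]

```text
time: 4.9
position: [0.5757, -0.0142, 0.1295]
tool_rot: [0.023, 0.709, -0.705, -0.024]
ft_force: [0.1, -0.5, 1.9]
grip_width: 0.087
```

```bash
python3 look.py down 1
```

```text
t 4.9 p [ 0.5757 -0.0142  0.1295] jaw -93.78 y [-0.002  0.005 -1.   ] q [-0.221  0.585  1.641  0.006  0.918  1.412] F [ 0.1 -0.5  1.9] M [-0.05  0.11 -0.02] w 0.087
```

View pics/down.png

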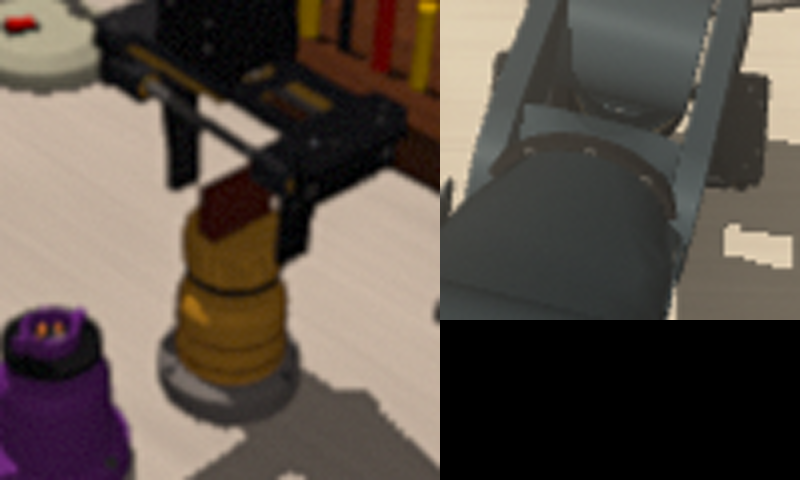

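The fingers at crop (180,180) and (295,260) sit either side of the bar at (235,205). Closing.

Request:
jog_arm:
  increments:
    - [[0,0,0,0,0,0,1],[0,0,0,0,0,0,1],[0,0,0,0,0,0,1],[0,0,0,0,0,0,1],[0,0,0,0,0,0,1],[0,0,0,0,0,0,1],[0,0,0,0,0,0,1],[0,0,0,0,0,0,1]]
  squeeze: 60

```text
time: 5.8
position: [0.5764, -0.0144, 0.1305]
tool_rot: [0.023, 0.708, -0.705, -0.023]
ft_force: [0.4, -0.3, 0.4]
grip_width: 0.0308
```

```bash
python3 look.py x
```

```text
t 5.8 p [ 0.5764 -0.0144  0.1305] jaw -93.78 y [ 0.     0.005 -1.   ] q [-0.221  0.584  1.64   0.006  0.918  1.412] F [ 0.4 -0.3  0.4] M [-0.07  0.15 -0.02] w 0.0308
```

Request:
jog_arm:
  increments:
    - [[0,0,0,0,0,-0.001,1],[0,0,0,0,0,-0.001,1],[0,0,0,0,0,-0.001,1],[0,0,0,0,0,-0.001,1],[0,0,0,0,0,-0.001,1],[0,0,0,0,0,-0.001,1]]

```text
time: 6.4
position: [0.5763, -0.0142, 0.1293]
tool_rot: [0.023, 0.708, -0.705, -0.023]
ft_force: [-0.1, 0.2, -0.8]
grip_width: 0.0159
```

```bash
python3 look.py grip 1
```

```text
t 6.4 p [ 0.5763 -0.0142  0.1293] jaw -93.78 y [-0.     0.005 -1.   ] q [-0.221  0.586  1.641  0.006  0.916  1.412] F [-0.1  0.2 -0.8] M [ 0.05  0.15 -0.  ] w 0.0159
```

View pics/grip.png

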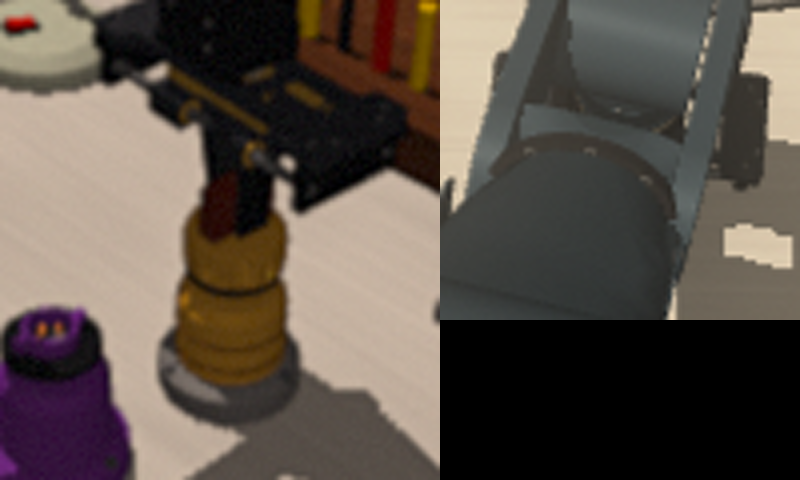

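The opening is 15.9 mm, which is the bar's thickness, and there is no side force. The fingers hold the bar at crop (235,200). Pushing down.

Request:
jog_arm:
  increments:
    - [[0,0,0,0,0,-0.003,1],[0,0,0,0,0,-0.006,1],[0,0,0,0,0,-0.009,1],[0,0,0,0,0,-0.011,1],[0,0,0,0,0,-0.011,1],[0,0,0,0,0,-0.011,1]]

```text
time: 7.1
position: [0.5764, -0.0142, 0.1188]
tool_rot: [0.023, 0.708, -0.705, -0.023]
ft_force: [-0.8, 1.1, 6.6]
grip_width: 0.0155
```

```bash
python3 look.py push 1
```

```text
t 7.1 p [ 0.5764 -0.0142  0.1188] jaw -93.79 y [ 0.     0.005 -1.   ] q [-0.221  0.601  1.648  0.006  0.893  1.412] F [-0.8  1.1  6.6] M [0.04 0.46 0.01] w 0.0155
```

View pics/push.png

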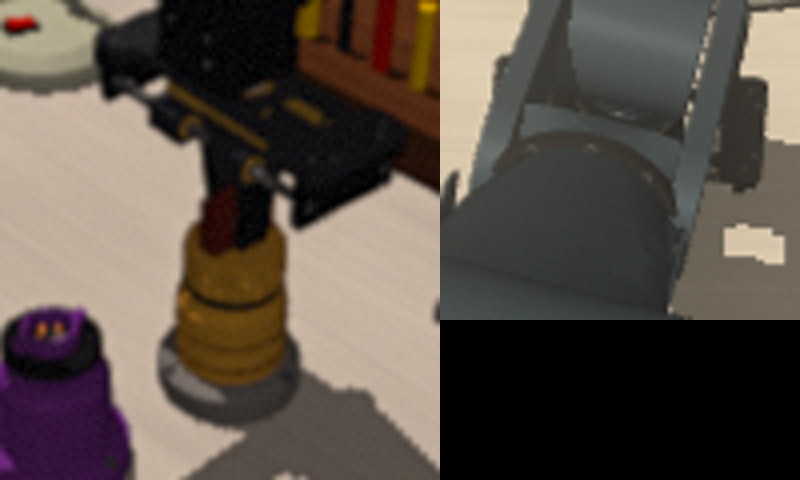

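The cap moved down: its lower edge went from about (235,290) to (235,302). The force of 6.6 N matches the spring. I'll press a little more to reach the stop.

Request:
jog_arm:
  increments:
    - [[0,0,0,0,0,-0.001,1],[0,0,0,0,0,-0.0015,1],[0,0,0,0,0,-0.002,1],[0,0,0,0,0,-0.002,1]]

```text
time: 7.6
position: [0.5764, -0.0142, 0.1183]
tool_rot: [0.023, 0.708, -0.705, -0.023]
ft_force: [-2.9, 1.9, 12.3]
grip_width: 0.0158
```

```bash
python3 look.py x
```

```text
t 7.6 p [ 0.5764 -0.0142  0.1183] jaw -93.77 y [ 0.001  0.005 -1.   ] q [-0.221  0.602  1.649  0.006  0.891  1.412] F [-2.9  1.9 12.3] M [0.11 0.78 0.02] w 0.0158
```

At the stop: 11 mm down at 12 N. Now turning anticlockwise while keeping the push.

Request:
jog_arm:
  increments:
    - [[0,0,4,0,0,-0.0015,1],[0,0,8,0,0,-0.0015,1],[0,0,12,0,0,-0.0015,1],[0,0,16,0,0,-0.0015,1],[0,0,20,0,0,-0.0015,1],[0,0,24,0,0,-0.0015,1],[0,0,28,0,0,-0.0015,1],[0,0,32,0,0,-0.0015,1]]

```text
time: 8.4
position: [0.5777, -0.0141, 0.1183]
tool_rot: [-0.172, 0.687, -0.684, 0.174]
ft_force: [-1.6, 2.6, 10.4]
grip_width: 0.016
```

```bash
python3 look.py turn1 1
```

```text
t 8.4 p [ 0.5777 -0.0141  0.1183] jaw -61.65 y [ 0.001  0.004 -1.   ] q [-0.22   0.603  1.647  0.006  0.892  0.852] F [-1.6  2.6 10.4] M [ 0.21  0.38 -0.11] w 0.016
```

View pics/turn1.png

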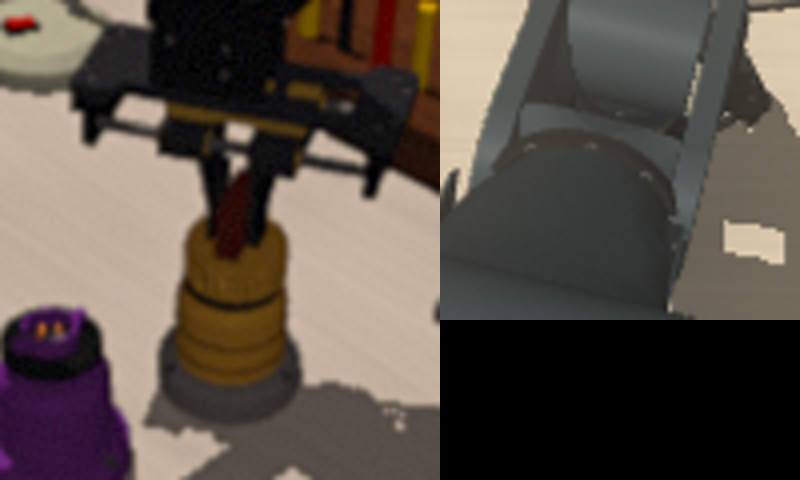

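The bar has turned with the fingers and is now almost edge-on at (235,215). The torque is low. Continuing to about 63°.

Request:
jog_arm:
  increments:
    - [[0,0,4,-0.0005,0,-0.0015,1],[0,0,8,-0.001,0,-0.0015,1],[0,0,12,-0.001,0,-0.0015,1],[0,0,16,-0.001,0,-0.0015,1],[0,0,20,-0.001,0,-0.0015,1],[0,0,25,-0.001,0,-0.0015,1],[0,0,31,-0.001,0,-0.0015,1],[0,0,31,-0.001,0,-0.0015,1]]

```text
time: 9.3
position: [0.5778, -0.0141, 0.1183]
tool_rot: [-0.349, 0.615, -0.613, 0.352]
ft_force: [-1.7, 2.0, 10.3]
grip_width: 0.0159
```

```bash
python3 look.py turn2 1
```

```text
t 9.3 p [ 0.5778 -0.0141  0.1183] jaw -30.61 y [ 0.002  0.004 -1.   ] q [-0.22   0.603  1.647  0.006  0.891  0.311] F [-1.7  2.  10.3] M [0.06 0.38 0.1 ] w 0.0159
```

View pics/turn2.png

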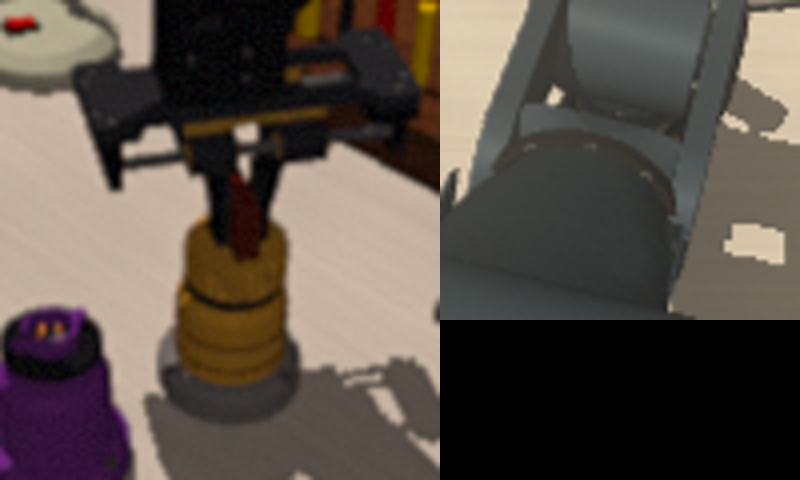

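The turn is 63.2° (1.10 rad), mid free window, and the bar is still aligned with the fingers. Starting a slow lift, watching the force.

Request:
jog_arm:
  increments:
    - [[0,0,0,0,0,0.003,1],[0,0,0,0,0,0.007,1],[0,0,0,0,0,0.011,1],[0,0,0,0,0,0.015,1],[0,0,0,0,0,0.018,1],[0,0,0,0,0,0.018,1]]

```text
time: 10.0
position: [0.5777, -0.0141, 0.1362]
tool_rot: [-0.349, 0.615, -0.614, 0.351]
ft_force: [0.1, 0.1, -1.4]
grip_width: 0.0155
```

```bash
python3 look.py x
```

```text
t 10.0 p [ 0.5777 -0.0141  0.1362] jaw -30.69 y [ 0.002  0.004 -1.   ] q [-0.22   0.577  1.634  0.005  0.93   0.312] F [ 0.1  0.1 -1.4] M [-0.08  0.09  0.01] w 0.0155
```

It's free: -1.4 N is about the cap's weight. Lifting to 8 cm above the mouth.

Request:
jog_arm:
  increments:
    - [[0,0,0,-0.0005,0,0.015,1],[0,0,0,-0.001,0,0.03,1],[0,0,0,-0.001,0,0.045,1],[0,0,0,-0.001,0,0.06,1],[0,0,0,-0.001,0,0.073,1],[0,0,0,-0.001,0,0.082,1],[0,0,0,-0.001,0,0.085,1],[0,0,0,-0.001,0,0.085,1]]

```text
time: 10.8
position: [0.5767, -0.0142, 0.2213]
tool_rot: [-0.349, 0.615, -0.614, 0.351]
ft_force: [0.8, 0.8, -1.6]
grip_width: 0.0153
```

Request:
jog_arm:
  increments:
    - [[0,0,0,0,0,0,1],[0,0,0,0,0,0,1],[0,0,0,0,0,0,1],[0,0,0,0,0,0,1]]

```text
time: 11.2
position: [0.5766, -0.0142, 0.2209]
tool_rot: [-0.349, 0.616, -0.613, 0.351]
ft_force: [-0.0, -0.0, -1.6]
grip_width: 0.0157
```

```bash
sed -i 's/\[120:240,230:340\]/[80:240,220:340]/; s/(440,480)/(440,587)/; s/O=np.zeros((480/O=np.zeros((587/' look.py; python3 look.py lift 1
python3 - <<'E'
from h import *
cv2.imwrite('pics/top9.png',camera('top')[:,:,::-1])
E
```

```text
t 11.2 p [ 0.5766 -0.0142  0.2209] jaw -30.7 y [ 0.001  0.004 -1.   ] q [-0.22   0.464  1.559  0.005  1.119  0.313] F [-0.  -0.  -1.6] M [-0.15  0.09  0.01] w 0.0157
```

View pics/lift.png

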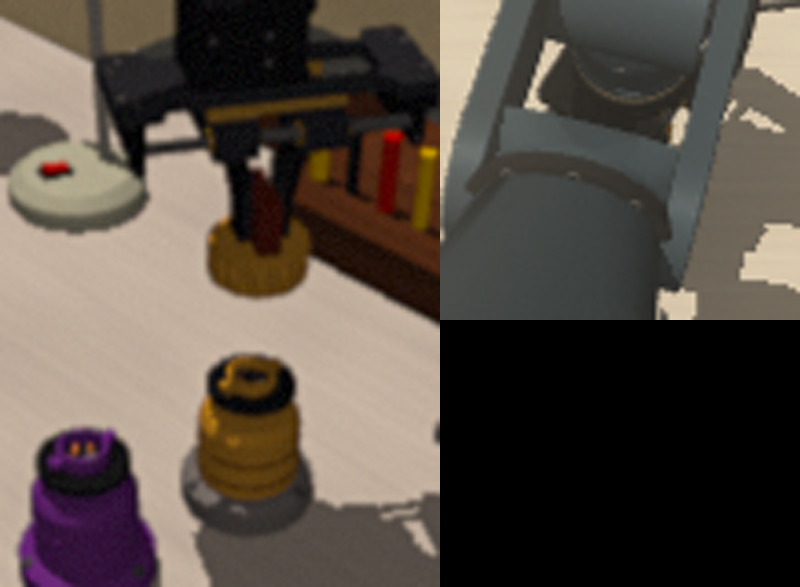

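View pics/top9.png

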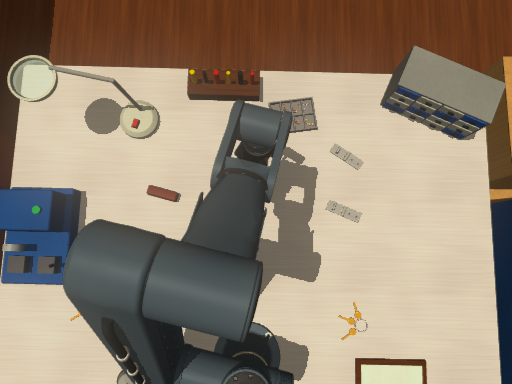

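The cap (crop 258,255) hangs level over the open canister mouth (252,378). The hasps and handle block are where they were in the top view. The trunk lock is hidden by the arm there, but nothing went near it. Handing in.

Run:
```python
from h import *
o=get_obs();print(o['time'],np.abs(o['joint_velocities']).max(),o['position'])
hand_in()
```

```text
11.35 0.002150520051155144 [ 0.57670767 -0.01417372  0.22115525]
the job is handed in; nothing more can be done
```

I opened the canister and handed the job in at 11.35 s of the 32 s allowed, with the gripper still holding the cap. `hand_in()` gave no verdict, so this rests on my own checks.

**What I did:** I gripped the bar with an opening of 15.9 mm, which is the bar's thickness. I pushed the cap about 11 mm down to its stop at about 12 N, then turned it 63° anticlockwise (1.10 rad) while keeping it down. It lifted straight off without catching.

**Last checks:**
- **Cap position:** By the arm's pose, its underside is about 80 mm above the mouth and about 1 mm off centre. The side view shows it level over the open mouth.
- **Stillness:** The fastest joint was moving at 0.002 rad/s.
- **Weight:** The wrist force was -1.6 N against about -2.2 N expected for a 220 g cap. Force readings with nothing held varied by up to about 1 N.
- **Bystanders:** The hasps and handle block had not moved in the top view. The arm hid the trunk lock in that picture, so I couldn't confirm it, but nothing went near it.

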